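# Raking light on a watch movement

### The arm

A 6-joint arm with a two-finger parallel gripper is mounted at the origin on the work surface. World frame = base frame: x ahead of the robot, y to its left, z up, the work surface at z = 0. Lengths are in mm, angles in degrees, forces in N, time in s.
With the tool pointing down it reaches from about 350 to 850 mm from the base axis. Payload 8.1 kg.
Tool frame: the origin (TCP) lies on the centre line of the jaws, within the pads' length; the fingertips stand 19 mm ahead of it and the grasp point (between the pads) is the TCP; z points along the fingers, y is the direction in which the jaws open and shut (so a half turn about z gives the same grasp; the last joint's range is limited). The gripper opens to 85 mm and grips with 20 to 120 N. Pads are 22 mm wide; open, the fingers measure 114 mm over their backs; the gripper's body (76 mm by 85 mm) begins 54 mm behind the grasp point. The pads swing forward as they close: fully open they stand 13 mm farther back than shut.
Start: joints at [63.805, 7.471, 85.268, -0, 87.261, -4.893], TCP at [217.955, 559.018, 250.292] pointing down, gripper open.
Joint ranges: [-169.43, 169.43], [-51.17, 129.36], [1.28, 143.12], [-76.62, 256.62], [0, 156.53], [-152.29, 152.29]. Speed limits (degrees/s): [136.94, 136.94, 159.86, 180, 180, 180].

### API

Orientations are given as [roll, pitch, yaw] about the fixed x, y, z axes, in that order (R = Rz(yaw) Ry(pitch) Rx(roll)).
In Python, from bench import r, viewer gives the robot as it stands.
- The arm moves only by the tool carry_out, never from a script. Its argument "commands" is a list that holds one entry, the list of rows, each a list of 7 numbers: the finger opening in mm, from 0 to 85.4, then the shift along the tool's x, y, z in mm, then the turn, a rotation vector about the tool's x, y, z in degrees. A call has 1 to 5 rows; each row is the pose to reach, as a shift and turn from the pose commanded when the call began, along the tool's axes at that moment; what a row does not reach only later rows make up. A row lasts 1/8 s, in which the tool goes at most 62.5 mm and 10.7 degrees, less where a joint would pass 70% of its speed; a pose out of reach is approached as far as the arm can. A call with a gripper value outside its range is refused whole. The fingers move at their own pace and stop on an object; "grip_force" is the grip in N (left out, the last holds). Time passes only in rows, so rows that repeat a pose let the fingers close. It gives the time, the measured TCP pose, the force and the opening at its end, in the units of the state.
- r.sense(): the state, without advancing time (a new reading comes with each control period).
- viewer.snapshot(name): name is "side" or "top" or "wrist"; returns the picture (400x640x3 uint8, red, green, blue); there is no depth.
- viewer.calibration(name): a dict with "camera_matrix" (3x3 intrinsics, pixels), "rvec" (rotation vector, rad) and "tvec" (3), from world to camera coordinates, as OpenCV has them. Camera axes: x right, y down, z forward; pixel columns grow to the right and rows downward; lengths in mm; the calibration is good to about 2 mm. A picture is of the moment at which its call begins: read the wrist's pose just before it. calibration takes no time and is no camera call; for the wrist camera it gives the pose at the moment of the call.
- r.hand_in(): hands the job in, once; it reports no verdict.
The state is a dict: "time": time; "joint_pos": joint angles; "qd": joint speeds; "joint_efforts": joint torques, N m; "tool_pos": TCP position; "tcp_rot": TCP orientation; "ft_force": force on the tool from outside, world axes, zero at the start; "wrist_torque": the same for the moment, N m; "finger_gap": finger opening in mm.
Only numpy, scipy, OpenCV 4.12 (cv2) and the standard library are available. Lean on these libraries where they do the work, as an engineer would, in place of code of your own. Each camera call takes 0.05 s, during which the arm holds its last target. There are 200 camera calls.

### The job

Check a watch movement at the repair bench under raking light: slide the clear dust guard fully open along its track so that the movement in the case lies uncovered, then draw the pen torch up out of its socket in the tool stand. Hold the torch at a slant, about halfway between upright and level, lens end down, with its lens about 8 cm from the movement and pointed straight at the middle of the movement, and finish while still holding it there in the air, touching nothing else with it. Do not shift the movement and leave the other tools and bench things where they are.

Things in the scene. Friction and masses are not known exactly. Their poses are not given: they have to be found in the camera images.
- guard (a joint): Sliding clear guard on top of the dust case, a plate 128 x 120 mm in an aluminium frame. Value in m: 0 = fully shut over the bay with the movement, 0.118 = fully open at its end stop, over the other bay. It slides along the case's -y direction as the value grows and stays where it is left (about 1 N of friction).
- guard_grip (a point): Middle of the guard's grip, an upright aluminium fin in the middle of the guard: 50 mm along the case's x, 14 mm thick along the case's y (the sliding direction), it stands 36 mm above the guard plate; this point lies 20 mm above the plate and 16 mm below the fin's top, 67 mm above the bench. Axes are the case's axes.
- case: Fixed wooden dust case on the bench, 140 mm (x) by 260 mm (y), walls 42 mm high with tracks to 51 mm, divided in two open-topped bays by a wall across its middle; the movement lies in the bay at the +y end, the other bay holds only small fixed 26 mm parts cups. Origin: centre of the underside; z up.
- movement: Watch movement in a round grey holder, loose on the case's floor (6 mm above the bench): holder 48 mm across and 11 mm high, the steel and brass movement on it 31 mm across, 15 mm high in all. Origin: centre of the underside; z up.
- movement_top (a point): Middle of the movement's top face, 15 mm above the holder's underside, 21 mm above the bench.
- stand: Fixed dark wooden tool stand, 60 mm (x) by 170 mm (y) and 50 mm high, with three equal round upright sockets of 19.5 mm diameter and 42 mm depth in a row along its y, 55 mm apart, the middle one at its centre. Origin: centre of the underside; z up.
- torch: Aluminium pen torch, 130 mm long, standing lens down in one of the three sockets; it is the tallest of the three tools (its tail stands 88 mm above the stand). Head 18 mm across for the first 40 mm, then a plain barrel of 15 mm diameter from 46 to 126 mm, and a 10 mm tail button. Origin: centre of the lens face (8 mm above the bench at the start); z runs along the torch from lens to tail, so the beam points along -z.
- torch_center (a point): Point on the torch's axis half-way along it, 65 mm from the lens; axes as the torch.
- torch_lens (a point): Centre of the torch's lens face; axes as the torch (beam along -z).
- screwdriver: Bystander: steel screwdriver standing handle down in another socket; handle 18 mm across, thin blade up, top 56 mm above the stand. Origin: middle of its lower end.
- pin_vice: Bystander: steel pin vice standing in the remaining socket, 18 mm across, its chuck narrower, top 42 mm above the stand (with a thin needle on top). Origin: middle of its lower end.
- loupe: Bystander: black eye loupe on the bench, 38 mm across, 32 mm high. Origin: centre of the underside.
- jar: Bystander: small closed glass jar on the bench, 44 mm across, 45 mm high. Origin: centre of the underside.
Not all that is in view belongs to the job. Of the things that look like the stand, the smaller one is meant.

How it is judged (in metres and radians):
On the way, in this order (a step that is already met when the one before it is completed fails the run):
1. the guard is slid open (value of joint guard above 0.105 m), for 0.2 s.
2. the torch is drawn out of its socket, held by the gripper (z of torch_lens in the frame of stand above 0.055 m and contact force between torch and the fingers above 1 N and contact force between torch and stand below 0.2 N), for 0.2 s.
At the end, for the whole second after the job is handed in: Guard open (over 105 mm); torch held still in the air (lens over 40 mm up), touching only the gripper, 31-59 deg from upright, lens down; movement 50-110 mm before the lens and within 20 mm of the beam axis; movement within 8 mm, other things within 15 mm of their places (value of joint guard above 0.105 m and contact force between torch and the fingers above 1 N and contact force between torch and stand below 0.2 N and contact force between torch and case below 0.2 N and contact force between torch and movement below 0.2 N and height (world z) of torch_lens above 0.04 m and height (world z) of torch_center above 0.08 m and angle between torch_center's own z axis and vertical between 0.54 and 1.03 rad and z of movement_top in the frame of torch_lens between -0.11 and -0.05 m and x of movement_top in the frame of torch_lens between -0.02 and 0.02 m and y of movement_top in the frame of torch_lens between -0.02 and 0.02 m and linear speed of torch below 0.02 m/s and distance of movement from where it was at the start of the episode below 0.008 m and distance of each of screwdriver, pin_vice, loupe, jar from where it was at the start of the episode below 0.015 m); the arm keeps its last pose, push and grip.
It fails at once if the movement is shifted by 8 mm or more (distance of movement from where it was at the start of the episode above 0.008 m).
It fails at once if another tool or bench thing is moved by 15 mm or more (distance of any of screwdriver, pin_vice, loupe, jar from where it was at the start of the episode above 0.015 m).
It also fails if it takes over 48 s, if anything falls off the work surface, if the arm or the gripper's body presses on something with over 40 N, if the wrist force passes 120 N, or if a joint passes its speed limit or range.

## Working session

There is one attempt and no reset: what is moved stays moved. The work goes in short steps, Python scripts to look and compute and a tool call to move; the robot and the scene stay as the last step left them, time stands still between calls to the robot, and variables do not carry over. Pictures are saved under pics/ and viewed, about 8 in all and at most 12, crops included, and the job is handed in when it is done.

Besides the shell and the picture viewer there is one more tool, called as name(argument=value, ...) on one line, values as JSON. carry_out: Moves the arm, as the interface text tells. Its arguments: {"type":"object","properties":{"commands":{"type":"array","items":{"type":"array","items":{"type":"array","items":{"type":"number"}}}},"grip_force":{"type":"number"}},"required":["commands"]}

```bash
mkdir -p pics; ls; cat > h.py <<'E'
import numpy as np,cv2
from bench import r,viewer
from scipy.spatial.transform import Rotation as R
def snap(n,f):
    im=viewer.snapshot(n);cv2.imwrite('pics/'+f,im[:,:,::-1]);return im
def cam(n):
    c=viewer.calibration(n);return np.array(c['camera_matrix'],float),np.array(c['rvec'],float).ravel(),np.array(c['tvec'],float).ravel()
def ray(c,uv):
    K,rv,t=c;M=cv2.Rodrigues(rv)[0];d=M.T@np.linalg.solve(K,[uv[0],uv[1],1]);return -M.T@t,d/np.linalg.norm(d)
def onz(c,uv,z):
    o,d=ray(c,uv);return o+d*(z-o[2])/d[2]
def proj(c,p):
    return cv2.projectPoints(np.array(p,float).reshape(-1,3),c[1],c[2],c[0],None)[0].reshape(-1,2)
def tool():
    s=r.sense();return np.array(s['tool_pos'],float),R.from_euler('xyz',s['tcp_rot'],degrees=True)
def delta(p,Rt):
    "shift and rotvec (deg) in tool axes to reach world p, rotation Rt"
    p0,R0=tool();return R0.inv().apply(np.array(p)-p0).round(1),(R0.inv()*Rt).as_rotvec(degrees=True).round(2)
E
python3 - <<'E'
from h import *
a=snap('top','top0.png');b=snap('side','side0.png')
cv2.imwrite('pics/both.png',cv2.resize(np.vstack([a,b])[:,:,::-1],(480,600)))
for n in('top','side','wrist'):
    c=cam(n);print(n,ray(c,(320,200)),c[0][0,0])
print(r.sense())
E
```

```text
pics
top (array([ 390.99941091,  -34.84566246, 1172.15338865]), array([ 0.11641835,  0.01402034, -0.9931013 ])) 391.4289811905021
side (array([492.9506476 , 772.33986125, 882.83893538]), array([ 0.0236182 , -0.69520387, -0.7184245 ])) 416.6500140160755
wrist (array([150.22116332, 584.28203732, 373.12609012]), array([ 0.26593204, -0.10118742, -0.95866639])) 338.2214239779214
{'time': 0.1, 'joint_pos': array([ 6.38037025e+01,  7.51202216e+00,  8.53235139e+01, -9.60513274e-04,
        8.72607458e+01, -4.89417867e+00]), 'qd': array([-0.08711621, -0.07082709, -0.09600777, -0.0559548 , -0.05094778,
        0.03579704]), 'joint_efforts': array([ 6.31968160e-04, -5.70947242e+01, -5.01944733e+01, -2.96569006e-04,
        8.04671872e-03, -1.86982300e-05]), 'tool_pos': array([217.76212845, 558.59214868, 249.33181164]), 'tcp_rot': array([-1.79903987e+02, -7.25851372e-03,  1.58697922e+02]), 'ft_force': array([ 0.4428451, -0.1584292,  0.3091085]), 'wrist_torque': array([-0.03335142,  0.02664168,  0.06378973]), 'finger_gap': 85.50790472569602}
```

View pics/top0.png

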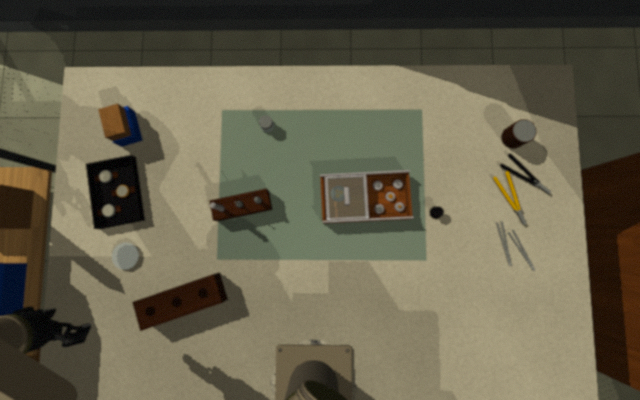

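View pics/side0.png

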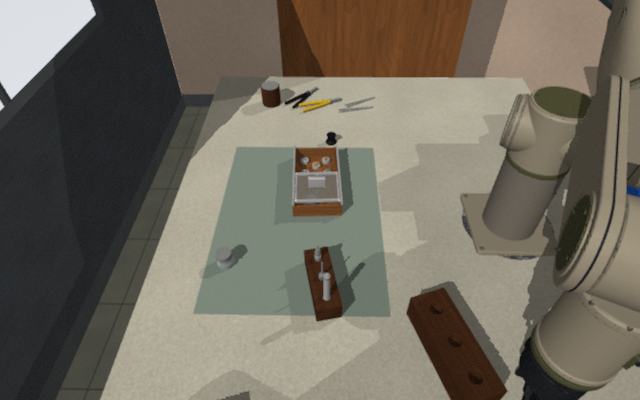

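Candidates: stand-like things are the small stand with tools (top 240,205) and the larger block with empty holes (top 180,300); I choose the small one. The torch-like things are the three tools in it, and the tallest is the +y-end one (side 327,285). The case is at (366,196) with its guard over the left (+y) bay. Next, one close crop to check.

```bash
python3 - <<'E'
from h import *
a=cv2.imread('pics/top0.png')[160:230,200:420];b=cv2.imread('pics/side0.png')[140:325,280:400]
A=cv2.resize(a,None,fx=3.6,fy=3.6,interpolation=2);B=cv2.resize(b,None,fx=1.8,fy=1.8,interpolation=2)
o=np.zeros((600,800,3),np.uint8);o[:A.shape[0],:A.shape[1]]=A[:, :800];o[255:255+B.shape[0],:B.shape[1]]=B;cv2.imwrite('pics/crop1.png',o)
c=cam('top')
for n,uv,z in[('case corners',(321,174),51),('',(410,172),51),('',(413,219),51),('',(323,221),51),('fin',(347,196),83),('stand c',(240,205),50),('stand-l',(211,211),50),('stand-r',(270,198),50),('loupe',(436,212),32),('jar',(265,122),45)]: print(n,onz(c,uv,z).round())
E
```

```text
case corners [599. -22.  51.]
 [ 604. -280.   51.]
 [ 468. -285.   51.]
 [462. -28.  51.]
fin [530. -95.  83.]
stand c [508. 212.  50.]
stand-l [490. 296.  50.]
stand-r [528. 126.  50.]
loupe [ 490. -356.   32.]
jar [757. 146.  45.]
```

View pics/crop1.png

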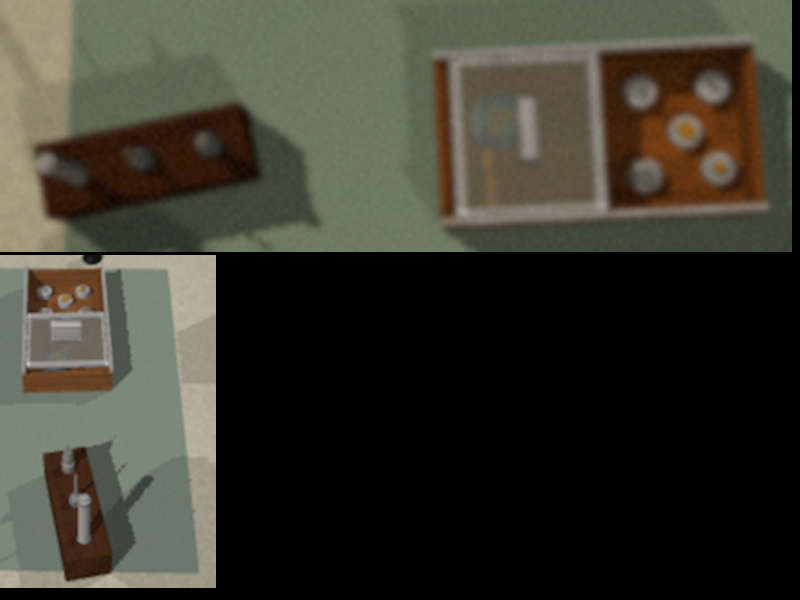

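The crop confirms it: the torch is the tall white barrel at the left (+y) socket of the small stand. The guard is shut over the left bay, with its fin at (528,128) in the crop. I measure a 136 x 258 mm case (given 140 x 260) and the fin 59 mm from its centre, so both agree. The next move is above the fin.

```bash
python3 - <<'E'
from h import *
print(delta([530,-97,230],R.from_euler('xyz',[180,0,181.2],degrees=True)))
E
```

```text
(array([-529.1, -497.3,   20.1]), array([ -0.09,  -0.03, -22.5 ]))
```

carry_out(commands=[[[40,-529,-497,0,0,0,-22.5],[40,-529,-497,0,0,0,-22.5],[40,-529,-497,0,0,0,-22.5],[40,-529,-497,0,0,0,-22.5],[40,-529,-497,0,0,0,-22.5]]])

```text
time: 0.72
tool_pos: [351.6, 277.6, 250.0]
tcp_rot: [-180.0, -0.0, -178.8]
ft_force: [1.3, 0.6, 0.4]
finger_gap: 40.5
```

```bash
python3 - <<'E'
from h import *
print(r.sense()['tool_pos'],r.sense()['tcp_rot'],r.sense()['time']);print(delta([530,-97,230],R.from_euler('xyz',[180,0,181.2],degrees=True)))
E
```

```text
[351.57292541 277.61427112 250.02342189] [-1.79992105e+02 -4.51263653e-03 -1.78776612e+02] 0.725
(array([-170.4, -378.3,   20.1]), array([-0.01, -0.  ,  0.02]))
```

carry_out(commands=[[[40,-170,-378,10,0,0,0],[40,-170,-378,10,0,0,0],[40,-170,-378,10,0,0,0],[40,-170,-378,10,0,0,0],[40,-170,-378,10,0,0,0]]])

```text
time: 1.35
tool_pos: [485.7, -4.7, 242.6]
tcp_rot: [180.0, 0.0, -178.8]
ft_force: [1.3, 1.7, 0.2]
finger_gap: 40.2
```

carry_out(commands=[[[40,-34,-75,10,0,0,0],[40,-34,-75,10,0,0,0],[40,-34,-75,10,0,0,0]]])

```text
time: 1.72
tool_pos: [520.7, -77.8, 231.9]
tcp_rot: [180.0, -0.1, -178.9]
ft_force: [-0.0, 0.4, -0.6]
finger_gap: 40.2
```

```bash
python3 - <<'E'
from h import *
print(r.sense()['tool_pos'],r.sense()['tcp_rot'],r.sense()['time']);
snap('wrist','w1.png')
c=cam('wrist');print(proj(c,[530,-97,83]),ray(c,(320,200)))
E
```

```text
[520.66998118 -77.76754054 231.93366766] [ 1.79959525e+02 -1.02059485e-01 -1.78927748e+02] 1.725
[[295.09482994 200.86360751]] (array([448.13688547, -79.07523688, 356.15168232]), array([ 0.28328582,  0.01068322, -0.95897602]))
```

View pics/w1.png

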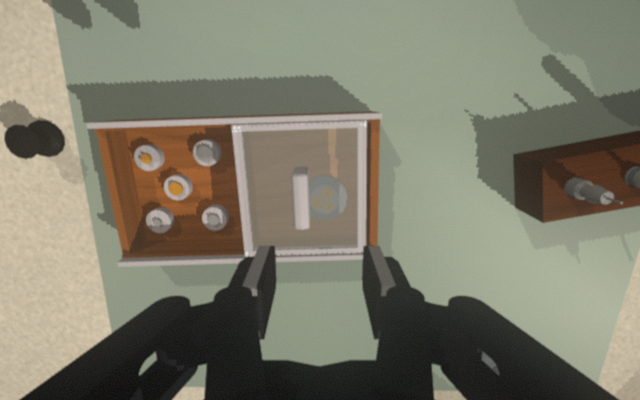

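The wrist view shows the fin at about (300,198), with the movement under the glass at (327,198). The loupe, at (35,138), is clear of the slide path. I compute the fin position, the case yaw and the movement position from these pixels.

```bash
python3 - <<'E'
from h import *
c=cam('wrist')
f=onz(c,(300,198),83);print('fin',f)
print('mov',onz(c,(327,198),21))
q=[onz(c,u,51) for u in((88,125),(380,115),(379,258),(121,263))];print(np.round(q))
for a,b in((0,1),(3,2)): 
    d=q[b]-q[a];print(np.degrees(np.arctan2(-d[0],d[1])),np.linalg.norm(d))
print(delta([f[0],f[1],75],R.from_euler('xyz',[180,0,181.2],degrees=True)))
E
```

```text
fin [527.40614041 -92.87856156  83.        ]
mov [544.84889464 -68.16776453  21.        ]
[[ 473. -282.   51.]
 [ 460.  -25.   51.]
 [ 597.  -16.   51.]
 [ 608. -272.   51.]]
3.0562747075370265 257.3448146779945
2.336667192204277 256.51068306183373
(array([ -6.8, -16.5, 157.2]), array([ 0.05, -0.08, -0.06]))
```

carry_out(commands=[[[40,-7,-16,50,0,0,-0.8],[40,-7,-16,90,0,0,-0.8],[40,-7,-16,125,0,0,-0.8],[40,-7,-16,150,0,0,-0.8],[40,-7,-16,156,0,0,-0.8]]])

```text
time: 2.4
tool_pos: [526.7, -90.7, 75.2]
tcp_rot: [179.9, -0.2, -177.9]
ft_force: [-0.5, 0.4, -0.2]
finger_gap: 40.1
```

carry_out(commands=[[[26,0,0,0,0,0,0],[26,0,0,0,0,0,0],[26,0,0,0,0,0,0]]])

```text
time: 2.78
tool_pos: [529.2, -92.9, 78.2]
tcp_rot: [-180.0, 0.1, -178.0]
ft_force: [-0.3, 0.3, -0.0]
finger_gap: 26.1
```

carry_out(commands=[[[26,0,-18,0,0,0,0],[26,0,-36,0,0,0,0],[26,0,-54,0,0,0,0],[26,0,-72,0,0,0,0],[26,0,-90,0,0,0,0]]])

```text
time: 3.4
tool_pos: [531.3, -184.3, 76.7]
tcp_rot: [180.0, -0.0, -178.0]
ft_force: [1.4, 0.8, -0.3]
finger_gap: 26.1
```

```bash
python3 - <<'E'
from h import *
print(r.sense()['tool_pos'],r.sense()['tcp_rot'],r.sense()['ft_force'],r.sense()['finger_gap']);
snap('wrist','w2.png')
E
```

```text
[ 531.30737154 -184.25774826   76.69553195] [ 1.79995082e+02 -8.78674954e-03 -1.78035348e+02] [ 1.39356405  0.77835408 -0.34928244] 26.05185622714089
```

View pics/w2.png

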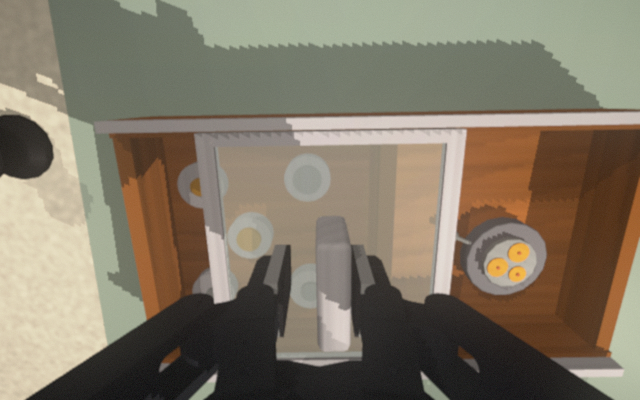

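The guard is following the finger and is about two thirds open. The movement is uncovered at (508,258). I continue to the end stop.

carry_out(commands=[[[26,0,-15,0,0,0,0],[26,0,-25,0,0,0,0],[26,0,-32,0,0,0,0],[26,0,-35,0,0,0,0],[26,0,-35,0,0,0,0]]])

```text
time: 4.08
tool_pos: [532.4, -212.7, 76.5]
tcp_rot: [179.5, -0.1, -177.9]
ft_force: [-2.1, 23.9, 10.4]
finger_gap: 26.0
```

carry_out(commands=[[[26,0,-2,0,0,0,0],[26,0,-2,0,0,0,0]]])

```text
time: 4.32
tool_pos: [532.4, -212.8, 76.5]
tcp_rot: [179.4, -0.1, -177.9]
ft_force: [-3.0, 32.2, 13.5]
finger_gap: 25.7
```

```bash
python3 - <<'E'
from h import *
print(r.sense()['ft_force'],r.sense()['tool_pos'])
snap('wrist','w3.png')
E
```

```text
[-3.02264296 32.16679159 13.46273367] [ 532.38543574 -212.82706733   76.47189562]
```

View pics/w3.png

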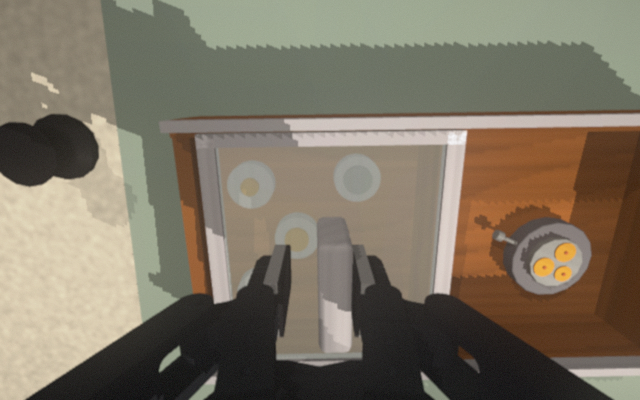

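The guard is at its end stop: the force rose to 32 N and motion halted. I back off, lift, and locate the movement, whose top centre is at (556,260).

carry_out(commands=[[[26,0,9,0,0,0,0],[26,0,9,0,0,0,0],[40,0,9,-60,0,0,0],[85,0,9,-120,0,0,0],[85,0,9,-160,0,0,0]]])

```text
time: 5.0
tool_pos: [533.1, -212.1, 240.5]
tcp_rot: [-179.9, 0.2, -178.0]
ft_force: [-0.0, -0.6, -0.4]
finger_gap: 74.2
```

```bash
python3 - <<'E'
from h import *
im=snap('wrist','w4.png');c=cam('wrist')
hsv=cv2.cvtColor(im,cv2.COLOR_RGB2HSV)
m=((hsv[:,:,0]>14)&(hsv[:,:,0]<32)&(hsv[:,:,1]>150)&(hsv[:,:,2]>150)).astype(np.uint8)
n,l,st,ce=cv2.connectedComponentsWithStats(m)
for i in range(1,n):
    if st[i,4]>8: print(st[i,4],ce[i].round(1),onz(c,ce[i],21).round(1))
p,_=tool();print(p, r.sense()['time'])
T=R.from_euler('xyz',[180,0,192.6],degrees=True)
print(delta([496,266,240],T))
E
```

```text
400 [ 13.  200.7] [ 581.  -545.2   21. ]
82 [456.9 182.6] [543.8 -68.5  21. ]
77 [445.6 191.4] [553.9 -79.   21. ]
49 [456.7 195.4] [557.9 -66.5  21. ]
[ 534.91378477 -212.97997678  246.33770204] 5.05
(array([ 22.6, 480.1,   3.2]), array([ -0.39,   0.51, -10.64]))
```

View pics/w4.png

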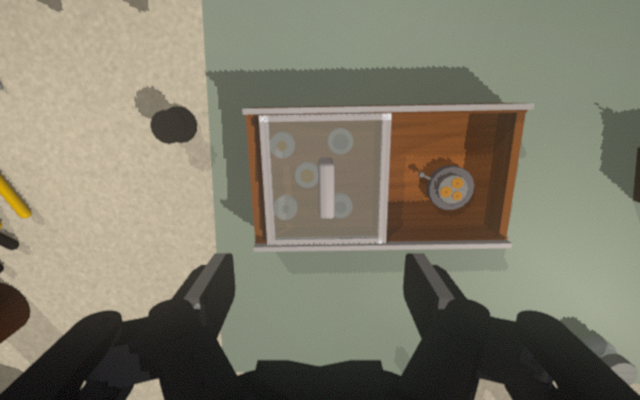

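The guard is fully open over the cups bay, its frame at the left wall (265) and middle wall (388). The movement is uncovered at (453,188), at about x 551, y -71. Next, above the torch with the jaws across the stand.

```bash
python3 - <<'E'
from h import *
c=cam('wrist');print(onz(c,(453,189),21))
print(delta([496,266,240],R.from_euler('xyz',[180,0,102.6],degrees=True)))
E
```

```text
[550.94503222 -71.53069172  21.        ]
(array([ 22.6, 480.1,   3.2]), array([ 0.09,  0.69, 79.36]))
```

carry_out(commands=[[[85,23,480,0,0,0,79.4],[85,23,480,0,0,0,79.4],[85,23,480,0,0,0,79.4],[85,23,480,0,0,0,79.4],[85,23,480,0,0,0,79.4]]])

```text
time: 5.68
tool_pos: [509.6, 76.4, 236.9]
tcp_rot: [180.0, 0.1, 132.3]
ft_force: [1.0, -0.2, -1.3]
finger_gap: 85.3
```

```bash
python3 - <<'E'
from h import *
print(delta([496,266,240],R.from_euler('xyz',[180,0,102.6],degrees=True)))
E
```

```text
(array([149.4, 117.6,  -3.3]), array([ 0.03,  0.05, 29.72]))
```

carry_out(commands=[[[85,149,118,-4,0,0,29.7],[85,149,118,-4,0,0,29.7],[85,149,118,-4,0,0,29.7],[85,149,118,-4,0,0,29.7],[85,149,118,-4,0,0,29.7]]])

```text
time: 6.3
tool_pos: [495.4, 265.8, 240.5]
tcp_rot: [-180.0, 0.0, 103.1]
ft_force: [-0.3, -1.2, -0.8]
finger_gap: 85.1
```

```bash
python3 - <<'E'
from h import *
print(r.sense()['tool_pos'],r.sense()['joint_pos'])
snap('wrist','w5.png');print(proj(cam('wrist'),[[496,266,138],[496,266,50]]))
E
```

```text
[495.36892809 265.83643436 240.52258059] [ 2.30100097e+01  1.90534044e+00  9.21595409e+01 -2.49396385e-02
  8.59424520e+01  9.89047829e+00]
[[320.09582432 204.56026987]
 [319.79107966 176.91753834]]
```

View pics/w5.png

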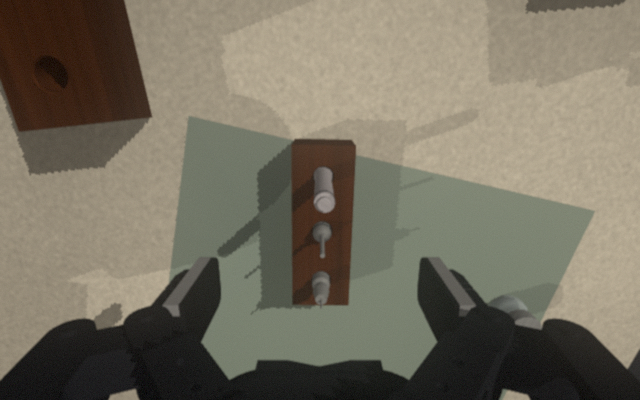

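The torch tail is at (324,203) and its foot at (323,173), within a few pixels of prediction. The other two tools line up behind it, clear of the jaws, and the stand is square to the tool.

```bash
python3 - <<'E'
from h import *
c=cam('wrist');a=onz(c,(324,203),136);b=onz(c,(323,174),50);print(a,b)
m=(a+b)/2;print(delta([m[0],m[1],96],R.from_euler('xyz',[180,0,102.6],degrees=True)))
E
```

```text
[498.57075051 267.13994354 136.        ] [498.32020758 269.44152645  50.        ]
(array([  2.9,   3.6, 144.5]), array([-0.01,  0.05,  0.46]))
```

carry_out(commands=[[[85,2,3,50,0,0,0],[85,2,3,90,0,0,0],[85,2,3,120,0,0,0],[85,2,3,140,0,0,0],[85,2,3,144,0,0,0]]])

```text
time: 6.98
tool_pos: [497.5, 266.3, 95.6]
tcp_rot: [-179.9, 0.0, 102.9]
ft_force: [0.4, 0.1, 0.5]
finger_gap: 84.9
```

carry_out(commands=[[[85,0,0,0,0,0,0],[0,0,0,0,0,0,0],[0,0,0,0,0,0,0],[0,0,0,0,0,0,0],[0,0,0,0,0,0,0]]], grip_force=30)

```text
time: 7.6
tool_pos: [498.0, 267.7, 97.2]
tcp_rot: [180.0, -0.0, 103.0]
ft_force: [0.9, -0.1, 1.9]
finger_gap: 14.2
```

carry_out(commands=[[[0,0,0,0,0,0,0],[0,0,0,0,0,0,0],[0,0,0,0,0,0,0]]])

```text
time: 7.98
tool_pos: [498.1, 267.7, 97.1]
tcp_rot: [180.0, -0.0, 103.0]
ft_force: [0.4, 0.2, 3.1]
finger_gap: 14.2
```

The fingers stopped at 14.2 mm on the 15 mm barrel. I lift with a firmer grip.

carry_out(commands=[[[0,0,0,0,0,0,0],[0,0,0,-15,0,0,0],[0,0,0,-30,0,0,0],[0,0,0,-50,0,0,0],[0,0,0,-70,0,0,0]]], grip_force=60)

```text
time: 8.6
tool_pos: [497.6, 267.5, 168.3]
tcp_rot: [-180.0, 0.0, 103.0]
ft_force: [0.8, -0.4, -1.3]
finger_gap: 13.7
```

carry_out(commands=[[[0,0,0,-20,0,0,0],[0,0,0,-40,0,0,0],[0,0,0,-60,0,0,0],[0,0,0,-60,0,0,0],[0,0,0,-60,0,0,0]]])

```text
time: 9.22
tool_pos: [497.6, 267.5, 226.2]
tcp_rot: [-179.9, 0.0, 103.0]
ft_force: [0.8, -0.2, -2.0]
finger_gap: 13.6
```

```bash
python3 - <<'E'
from h import *
s=r.sense();print(s['tool_pos'],s['finger_gap'],s['joint_pos'].round(1))
w=snap('wrist','w6.png');b=snap('side','s6.png')
cv2.imwrite('pics/m6.png',np.hstack([cv2.resize(w,(400,250)),cv2.resize(b[120:370,200:600],(400,250))])[:,:,::-1])
cy,sy=np.cos(np.radians(103)),np.sin(np.radians(103))
# tool z target: tilt 45 deg, pointing toward -toolx horizontally
R0=R.from_euler('xyz',[180,0,103],degrees=True)
for a in(45,-45):
    Rt=R0*R.from_rotvec([0,a,0],degrees=True);z=Rt.as_matrix()[:,2];print(a,z)
    if z[1]<0:
        p=np.array([551,-71.5,21])-z*(80+88);print('tcp',p,delta(p,Rt))
E
```

```text
[497.58903795 267.47009437 226.22571595] 13.586598917997735 [23.1  2.8 92.7 -0.  84.5 10.1]
45 [-0.15906442  0.68898368 -0.70710678]
-45 [ 0.15906442 -0.68898368 -0.70710678]
tcp [524.27717812  44.24925827 139.79393924] (array([-223.4,  -23.6,   85.9]), array([-1.200e-01, -4.498e+01,  4.000e-02]))
```

View pics/m6.png

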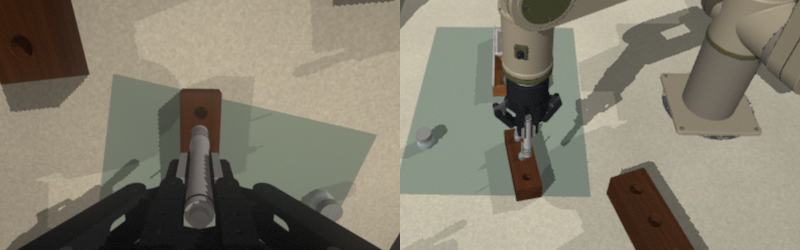

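The torch is out and the socket is empty, at (200,112) in the left half. It is held in line with the tool. Next I carry it across and tilt while high, then descend.

carry_out(commands=[[[0,-35,-4,0,0,-9,0],[0,-85,-9,0,0,-18,0],[0,-135,-14,0,0,-27,0],[0,-185,-20,0,0,-36,0],[0,-223,-24,0,0,-45,0]]])

```text
time: 9.95
tool_pos: [524.6, 43.4, 226.7]
tcp_rot: [-180.0, 45.3, 103.0]
ft_force: [-0.8, -0.4, -0.9]
finger_gap: 13.6
```

```bash
cat > t.py <<'E'
from h import *
s=r.sense();print(s['time'],s['tool_pos'],s['tcp_rot'],s['joint_pos'].round(1),s['finger_gap'],s['ft_force'].round(1))
Rt=R.from_euler('xyz',[180,0,103],degrees=True)*R.from_rotvec([0,-45,0],degrees=True)
p=np.array([551,-71.5,21])-Rt.as_matrix()[:,2]*(80+88)
print(p,delta(p,Rt))
E
python3 t.py
```

```text
9.95 [524.55990356  43.35062828 226.65551139] [-179.96619503   45.28416315  103.01872124] [ 25.7   5.  101.4 -43.9  87.2  20.5] 13.595095053742494 [-0.8 -0.4 -0.9]
[524.27717812  44.24925827 139.79393924] (array([62.4, -0. , 60.4]), array([-0.02,  0.28,  0.01]))
```

carry_out(commands=[[[0,15,0,15,0,0,0],[0,30,0,30,0,0,0],[0,45,0,45,0,0,0],[0,57,0,56,0,0,0],[0,62,0,60,0,0,0]]])

```text
time: 10.58
tool_pos: [523.8, 46.3, 139.2]
tcp_rot: [-179.9, 45.0, 103.1]
ft_force: [-0.3, -0.9, -1.4]
finger_gap: 13.5
```

carry_out(commands=[[[0,0,0,0,0,0,0],[0,0,0,0,0,0,0],[0,0,0,0,0,0,0]]])

```text
time: 10.95
tool_pos: [524.8, 46.5, 141.4]
tcp_rot: [179.9, 45.0, 102.9]
ft_force: [-0.2, 0.6, -0.3]
finger_gap: 13.7
```

```bash
python3 t.py; python3 - <<'E'
from h import *
w=snap('wrist','w7.png');b=snap('side','s7.png');a=snap('top','t7.png')
o=np.zeros((600,800,3),np.uint8)
o[:300,:480]=cv2.resize(w,(480,300));o[300:,:400]=cv2.resize(b[120:320,220:440],(400,300)) ;o[300:,400:]=cv2.resize(a[130:250,230:430],(400,300))
cv2.imwrite('pics/m7.png',o[:,:,::-1])
c=cam('wrist');p,q=tool();z=q.as_matrix()[:,2];print('lens exp',p+88*z,proj(c,[p+88*z,p-42*z,[551,-71.5,21]]))
E
```

```text
10.95 [524.78117723  46.50923771 141.4104247 ] [179.87712395  44.98315583 102.90441724] [ 25.9  11.5 104.  -44.3  80.6  27. ] 13.700057087365687 [-0.2  0.6 -0.3]
[524.27717812  44.24925827 139.79393924] (array([-0.3, -1. ,  2.6]), array([ 0.06, -0.02, -0.07]))
lens exp [538.52584811 -14.23244307  78.78286278] [[318.97763161 213.32927942]
 [319.20612391 357.68222278]
 [318.0764198  184.22744965]]
```

View pics/m7.png

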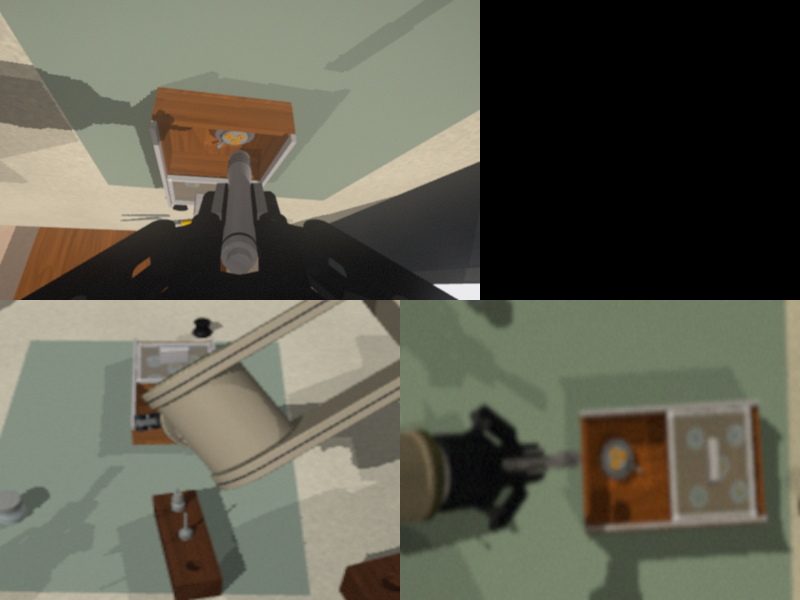

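In the wrist panel the movement is at (235,137), or (313,183) at full size, against (318,184) expected; that is about 4 mm off the beam line. The torch runs straight from tail to lens along the tool axis. The top panel shows it clear of the case and pointing at the movement, with the guard open. All conditions look met, so I hand in.

```bash
python3 - <<'E'
from h import *
c=cam('wrist');mv=onz(c,(313,183),21);p,q=tool();z=q.as_matrix()[:,2];v=mv-(p+88*z);d=v@z
print(mv.round(1),'dist',d.round(1),'off',np.linalg.norm(v-d*z).round(1),r.sense()['finger_gap'],abs(r.sense()['qd']).max())
print(r.hand_in())
E
```

```text
[546.1 -70.5  21. ] dist 80.8 off 5.3 13.50460455326675 0.17410334915608497
the job is handed in; nothing more can be done
None
```

I slid the guard open to its end stop, drew the torch out of the small stand, and handed in while holding it at a 45° slant over the movement. No verdict is reported at hand-in, so these are my own last checks:

- **Guard:** the push force rose to 32 N and motion stopped at the end stop. The later wrist and top pictures show the guard over the cups bay.
- **Torch aim:** the lens is about 81 mm from the movement and about 79 mm above the bench. The movement lies about 5 mm off the beam axis.
- **Hold:** the fingers rest on the barrel at about 13.5 mm, and the wrist force is under 1 N. In the pictures the torch touches nothing but the gripper.
- **Other things:** the movement was found at (551, -71.5) mm after opening and (546, -70.5) mm at the end. The 5 mm difference is probably from reading pixels at a slant, since nothing touched the movement. The screwdriver, pin vice, loupe and jar look unmoved in the pictures; I did not measure their positions again.

The finger opening reads about 1.5 mm under the 15 mm barrel width. I took that as the pads giving under the grip. No check failed.

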